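# Set the sprung stop of the labelling jig and bring the tin up to it

## Task

Set the labelling jig for the small tin: with the fingertips push the orange paddle of its sprung stop all the way back and let it go, so that it springs back and latches on the stop pin at the middle position. Then push the grey tin along its lane until it lies against the latched stop, and move clear. Only push: do not pinch, lift or carry anything, and leave the other things on the table alone.

Things in the scene. Friction and masses are not known exactly. Their poses are not given: they have to be found in the camera images.
- jig: labelling jig fixed to the table: base plate 280 x 116 mm, top 8 mm above the table. Origin at the middle of its underside; +x runs along the lane and is the direction in which paddle and tin are pushed. Lane for the tin between two rails: inner faces at y = +/-49 mm, tops 20 mm above the table, x = -122 to +28 mm. Pin bracket at x = 73, y = 49 mm, 32 mm high; rear block at x = 120 to 134 mm
- stop (a joint): travel of the sprung stop along the jig's +x, m: 0 parked, 0.035 latched at the middle, 0.056 end of travel. Its spring drives it toward 0 with 3 N at 0 and 6 N at 0.056; passing the pin adds about 3 N. Let go short of 0.036 it returns to 0; let go beyond 0.041 it comes back and latches. Once latched it can still be pushed onward, and comes back to the pin
- stop_pin (a joint): sprung stop pin in the bracket beside the stop, m: 0 = in (toward the stop), grows to about 0.007 as the passing catch tooth pushes it out; nobody needs to touch it
- stop_face (a point): lower edge, in the middle, of the stop's steel face (88 mm wide, from 9 to 32 mm above the table), on the side that looks to -x of the jig; 1 mm above the plate. It moves with the stop and is at jig x = 0 when parked. Axes as the jig's
- paddle_face (a point): centre of the near face (looks to the jig's -x) of the upright orange paddle on the stop: 36 mm wide along y, 14 mm thick along x, face free from 33 to 64 mm above the table (this point 46 mm above it), set 10 mm behind the stop face. Moves with the stop
- paddle_mid (a point): middle of the same orange paddle, inside it; 7 mm behind its near face
- tin: flat grey closed tin, loose, 0.11 kg, lying in the lane on the jig's plate: 57 mm along its x (from -28 to +29 mm about the origin), 92 mm along its y (across the lane), 20 mm high. Origin at the centre of its underside, 8 mm above the table; its x points along the lane, its +x side is the one that meets the stop face
- small_core: brown cardboard core 42 mm in diameter, 24 mm high, loose on the table beside the jig; origin at the centre of its underside; leave alone
- glue_stick: white glue stick standing upright, 26 mm in diameter, 88 mm high, loose beside the jig; origin at the centre of its underside; leave alone
- clear_tape: small roll of clear tape 54 mm in diameter, 18 mm high, loose; origin at the centre of its underside; leave alone
- swab_tub: white and green tub 75 mm in diameter, 88 mm high, loose; origin at the centre of its underside; leave alone
- thumb_wax: round white tin 49 mm in diameter, 22 mm high, loose; origin at the centre of its underside; leave alone
- under_reel (a point): point on the table straight below the centre of the tape reel of the bag taper at the left, fixed, an obstacle for the arm: a disc 176 mm in diameter and 20 mm thick, its axis along world x within 0.15 rad, its centre 0.56 m above the table; keep forearm and wrist clear of it
- scissors: black-handled scissors 84 x 182 x 9 mm lying loose; origin at their middle, underside; leave alone
There are look-alikes about, which are no part of the job. Leave any pink or turquoise look-alike of the tin alone.

How it is judged:
By the outcome, as a careful person would: the job done as asked, in the order asked, and still so for the second after the job is handed in, with the robot touching nothing.
It also fails if it takes over 45 s, if anything falls off the work surface, if the arm or the gripper's body presses on something with over 40 N, if the wrist force passes 120 N, or if a joint passes its speed limit or range.

## Robot

A 6-joint arm with a two-finger parallel gripper is mounted at the origin on a cart in front of the work surface, level with it; the furniture and walls round the work are solid. World frame = base frame: x ahead of the robot, y to its left, z up, the work surface at z = 0. Lengths are in m, angles in rad, forces in N, time in s.
With the tool pointing down it reaches from about 0.325 to 0.775 m from the base axis. Payload 5.5 kg.
Tool frame: the origin (TCP) lies at the very end of the fingers, on their centre line; the grasp point (between the pads) lies 19 mm behind it; z points along the fingers, y is the line along which they close (so a half turn about z gives the same grasp; the last joint's range is limited). The gripper opens to 88 mm and grips with 3 to 60 N. Pads are 20 mm wide; open, the fingers measure 115 mm over their backs; the gripper's body (75 mm by 178 mm) begins 61 mm behind the grasp point.
Start: joints at [-1.243, 0.091, 1.231, -0, 1.82, -0.057], TCP at [0.225, -0.556, 0.223] pointing down, gripper open.
Joint ranges: [-2.87, 2.87], [-0.86, 2.18], [0.17, 2.46], [-1.51, 4.65], [0.06, 2.69], [-2.65, 2.65]. Speed limits (rad/s): [2.57, 2.57, 3.01, 3.14, 3.14, 3.14].

## Interface

Orientations are given as a unit quaternion [w, x, y, z].
In Python, from plant import env, cams gives the robot as it stands.
- The arm moves only by the shell command python3 -m inch 'ROWS' [OPENING] [FORCE]. ROWS is JSON, a list of rows, each a list of 2 entries, a list of its own where there are three numbers: the shift along the tool's x, y, z in cm, then the turn, a rotation vector about the tool's x, y, z in rad. A call has exactly 5 rows; each row is the pose to reach, as a shift and turn from the pose commanded when the call began, along the tool's axes at that moment; what a row does not reach only later rows make up. A row lasts 1/8 s, in which the tool goes at most 62.5 mm and 10.7 degrees, less where a joint would pass 70% of its speed; a pose out of reach is approached as far as the arm can. A call with a gripper value outside its range is refused whole. OPENING is the finger opening in cm, from 0 to 8.78, set as the call begins (- or left out, the last holds). The fingers move at their own pace and stop on an object; FORCE is the grip in N (left out, the last holds). Time passes only in rows, so rows that repeat a pose let the fingers close, or fill a call up. It gives the time, the measured TCP pose, the force, the opening and the grip force at its end, in the units of the state.
- env.observe(): the state, without advancing time (a new reading comes with each control period).
- cams.grab_frame(name): name is "scene" or "side" or "wrist"; returns the picture (420x560x3 uint8, red, green, blue); there is no depth.
- cams.camera_info(name): a dict with "mtx" (3x3 intrinsics, pixels), "eye" and "attitude" of the camera in the world. Camera axes: x right, y up, looking along -z (the intrinsics and any distortion apply to the point x, -y, -z); pixel columns grow to the right and rows downward; lengths in m; the calibration is good to about 2 mm. A picture is of the moment at which its call begins: read the wrist's pose just before it. camera_info takes no time and is no camera call; for the wrist camera it gives the pose at the moment of the call.
- env.job_done(): hands the job in; it is judged then, once.
The state is a dict: "t": time; "q": joint angles; "qd": joint speeds; "joint_torque": joint torques, N m; "eef_pos": TCP position; "tcp_rot": TCP orientation; "contact_force": force on the tool from outside, world axes, zero at the start; "wrist_torque": the same for the moment, N m; "width": finger opening in m; "gripper_force": force on a finger pad.
Only numpy, scipy, OpenCV 4.12 (cv2) and the standard library are available. Lean on these libraries where they do the work, as an engineer would, in place of code of your own. Each camera call takes 0.05 s, during which the arm holds its last target. There are 200 camera calls.

## Working session

There is one attempt and no reset: what is moved stays moved. The work goes in short steps, Python scripts to look and compute and a shell command to move; the robot and the scene stay as the last step left them, time stands still between calls to the robot, and variables do not carry over. Pictures are saved under pics/ and viewed, at most 10 in all, crops included, and the job is handed in when it is done.

```bash
mkdir -p pics; ls; python3 - <<'E'
from plant import env, cams
import cv2
for n in ("scene","side"):
    i=cams.camera_info(n); print(n,i)
    cv2.imwrite(f"pics/{n}0.png",cams.grab_frame(n)[:,:,::-1])
s=env.observe();print(s['t'],s['eef_pos'],s['tcp_rot'],s['width'])
E
```

```text
pics
scene {'mtx': array([[526.42261725,   0.        , 282.88522337],
       [  0.        , 526.42261725, 218.95647464],
       [  0.        ,   0.        ,   1.        ]]), 'eye': array([-0.30003655,  0.53441886,  0.62314737]), 'attitude': array([-0.39768026, -0.22889325,  0.45245048,  0.76468742])}
side {'mtx': array([[542.50482816,   0.        , 285.58979182],
       [  0.        , 542.50482816, 215.26689653],
       [  0.        ,   0.        ,   1.        ]]), 'eye': array([0.31637971, 0.91529929, 0.8414067 ]), 'attitude': array([-0.09935634, -0.05010713,  0.43481079,  0.89362026])}
0.1 [ 0.22512522 -0.55588465  0.2216013 ] [-8.78162002e-04  9.81547226e-01  1.91217826e-01 -1.23841689e-04] 0.0881608983586625
```

View pics/scene0.png

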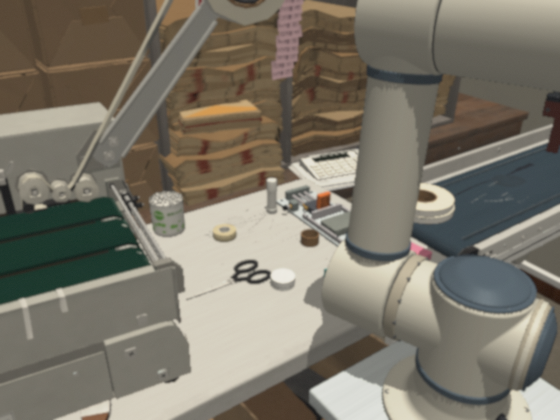

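View pics/side0.png

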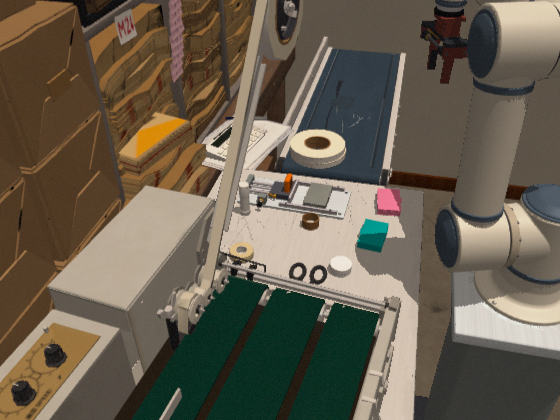

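Candidates in the side picture are the grey tin in the jig lane (318,195), a pink look-alike (388,202), a turquoise one (373,235), and the orange paddle (288,184). I choose the grey tin in the lane and check it in a close crop.

```bash
cat > h.py <<'E'
import numpy as np, cv2
from scipy.spatial.transform import Rotation as R
def rot(q): return R.from_quat([q[1],q[2],q[3],q[0]]).as_matrix()
def ray(i,px,z):
    K=i['mtx']; d=np.linalg.inv(K)@[px[0],px[1],1]; d=rot(i['attitude'])@(d*[1,-1,-1])
    e=np.array(i['eye']); return e+d*(z-e[2])/d[2]
def proj(i,P):
    c=(np.asarray(P)-i['eye'])@rot(i['attitude'])*[1,-1,-1]; u=c@i['mtx'].T; return u[...,:2]/u[...,2:]
E
python3 - <<'E'
import cv2
from h import *
a=cv2.imread('pics/side0.png')[160:225,220:360]
cv2.imwrite('pics/c1.png',cv2.resize(a,None,fx=5.5,fy=5.5,interpolation=cv2.INTER_CUBIC))
from plant import cams
i=cams.camera_info('side')
for p,z in (((318,193),.028),((288,184),.05),((350,205),.008),((242,205),.0),((310,222),0)): print(p,ray(i,p,z).round(3))
E
```

```text
(318, 193) [ 0.488 -0.205  0.028]
(288, 184) [ 0.565 -0.196  0.05 ]
(350, 205) [ 0.403 -0.198  0.008]
(242, 205) [ 0.676 -0.149  0.   ]
(310, 222) [ 0.491 -0.118  0.   ]
```

View pics/c1.png

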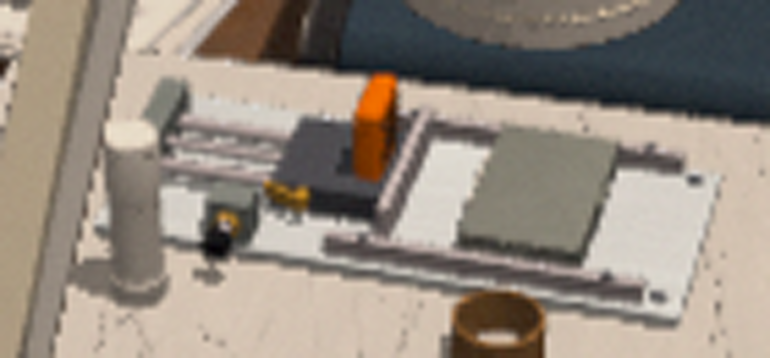

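The crop shows the grey tin between the rails (crop ~540,190), the orange paddle on the dark stop (375,125), and the latch pin bracket (230,215) toward the camera. So jig +x points left in the image, about world +x. Next I fit the jig pose.

```bash
python3 - <<'E'
from h import *
from scipy.optimize import least_squares
from plant import cams
i=cams.camera_info('side')
c=[((680,318),(-.14,.058,.008)),((718,174),(-.14,-.058,.008)),((645,287),(-.122,.05,.02)),((325,236),(.028,.052,.02)),((377,212),(0,.044,.032)),((430,110),(0,-.044,.032)),((100,222),(.14,.058,.008))]
px=np.array([a[0] for a in c])/5.5+[220,160]; P=np.array([a[1] for a in c])
def W(v,P): return np.c_[P[:,:2]@np.array([[np.cos(v[2]),np.sin(v[2])],[-np.sin(v[2]),np.cos(v[2])]])+v[:2],P[:,2]]
r=least_squares(lambda v:(proj(i,W(v,P))-px).ravel(),[.54,-.19,0],loss='soft_l1')
print(r.x,r.fun.reshape(-1,2).round(1).tolist())
t=np.array([[460,248],[580,262],[617,148],[505,128]])/5.5+[220,160]  # last z: top .028
w=np.array([ray(i,p,.028) for p in t]);v=r.x
print('tin jig', ((w[:,:2]-v[:2])@np.array([[np.cos(v[2]),-np.sin(v[2])],[np.sin(v[2]),np.cos(v[2])]])).round(3).tolist())
print(W(v,np.array([[.01,0,.046],[-.03,0,.1],[-.1,0,.1]])))
E
```

```text
[ 0.54955849 -0.20395366 -0.03820765] [[-0.2, 0.4], [0.7, 0.1], [-0.1, -0.8], [-0.5, -0.3], [1.5, 0.1], [0.3, -0.5], [-2.0, 0.7]]
tin jig [[-0.038, 0.056], [-0.093, 0.053], [-0.092, -0.039], [-0.037, -0.042]]
[[ 0.55955119 -0.20433564  0.046     ]
 [ 0.51958039 -0.20280771  0.1       ]
 [ 0.44963147 -0.20013382  0.1       ]]
```

```bash
cat >> h.py <<'E'
J=[.5496,-.2040,-.0382]
def j2w(x,y,z,J=J):
    c,s=np.cos(J[2]),np.sin(J[2]); return np.array([J[0]+c*x-s*y,J[1]+s*x+c*y,z])
def delta(s,x,y,z,J=J):
    T=rot(s['tcp_rot']); d=T.T@(j2w(x,y,z,J)-s['eef_pos'])*100
    c,sn=np.cos(J[2]),np.sin(J[2]); G=np.array([[c,sn,0],[sn,-c,0],[0,0,-1]])
    return d.round(2),R.from_matrix(T.T@G).as_rotvec().round(3)
E
python3 - <<'E'
from h import *
from plant import env,cams
i=cams.camera_info('side'); print('reel',ray(i,(285,15),.56)); 
print('roll',ray(i,(318,148),.05))
s=env.observe(); print(delta(s,-.03,0,.2), delta(s,-.06,0,.2))
E
```

```text
reel [0.51169825 0.06221773 0.56      ]
roll [ 0.52100337 -0.38736277  0.05      ]
(array([ 40.55, -21.66,   2.2 ]), array([-0.002,  0.   ,  0.423])) (array([ 37.81, -22.89,   2.2 ]), array([-0.002,  0.   ,  0.423]))
```

```bash
python3 -m inch '[[[4.5,-2.7,0],[0,0,0.08]],[[9,-5.5,0],[0,0,0.16]],[[13.5,-8.2,0],[0,0,0.24]],[[18,-11,0],[0,0,0.32]],[[22.5,-13.7,0],[0,0,0.423]]]' 0 10
python3 - <<'E'
from h import *
from plant import env
print(delta(env.observe(),-.06,0,.2))
E
```

```text
t: 0.72
eef_pos: [0.383, -0.3431, 0.2222]
tcp_rot: [-0.0, 1.0, -0.021, -0.0]
contact_force: [1.0, 0.3, 1.2]
width: 0.0412
gripper_force: 0.0
(array([ 10.07, -14.57,   2.22]), array([-0.   ,  0.   , -0.003]))
```

```bash
python3 -m inch '[[[2.5,-3.5,0.5],[0,0,0]],[[5,-7,1],[0,0,0]],[[7.5,-10.5,1.5],[0,0,0]],[[10,-14.6,2.2],[0,0,0]],[[10,-14.6,2.2],[0,0,0]]]'
python3 - <<'E'
from h import *
from plant import env,cams
i=cams.camera_info('wrist'); f=cams.grab_frame('wrist')[:,:,::-1].copy()
cv2.imwrite('pics/w1.png',f)
import pickle; pickle.dump(i,open('w1.pkl','wb'))
print(i['eye'],proj(i,np.array([j2w(.01,0,.064),j2w(0,.044,.032),j2w(0,-.044,.032),j2w(-.14,.058,.008),j2w(-.14,-.058,.008),j2w(.14,-.058,.008),j2w(.028,.049,.02)])).round(0).tolist())
E
```

```text
t: 1.35
eef_pos: [0.4887, -0.1999, 0.1992]
tcp_rot: [-0.001, 1.0, -0.017, -0.001]
contact_force: [0.2, -0.7, 0.0]
width: 0.0006
gripper_force: 0.0
[ 0.56246613 -0.20130447  0.36121086] [[286.0, 119.0], [242.0, 128.0], [329.0, 129.0], [236.0, 247.0], [333.0, 248.0], [346.0, -22.0], [237.0, 100.0]]
```

View pics/w1.png

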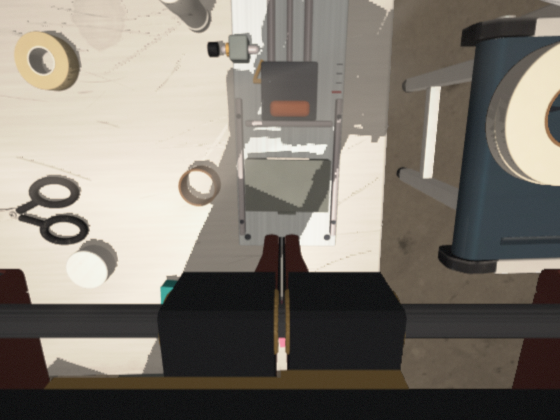

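The wrist picture shows the paddle at (290,107), the stop face edge at row ~123, the tin at columns 245–330 and rows 158–212, and the plate corners at (240,244) and (335,245). I refit the pose from these.

```bash
python3 - <<'E'
from h import *
import pickle
from scipy.optimize import least_squares
from plant import env
i=pickle.load(open('w1.pkl','rb'))
c=[((240,244),(-.14,.058,.008)),((335,245),(-.14,-.058,.008)),((246,122),(0,.044,.032)),((333,124),(0,-.044,.032)),((271,116),(.01,.018,.064)),((309,116),(.01,-.018,.064))]
f=lambda v:np.ravel([proj(i,j2w(*p,J=v))-q for q,p in c])
r=least_squares(f,J);print(r.x.round(4),r.fun.reshape(-1,2).round(1).tolist())
for q in ((247,212),(330,212),(245,158),(330,158)):
    w=ray(i,q,.028)[:2]-r.x[:2];a=r.x[2];print((w@np.array([[np.cos(a),-np.sin(a)],[np.sin(a),np.cos(a)]])).round(4))
open('h.py','a').write(f"\nJ2={r.x.round(4).tolist()}\n")
s=env.observe();print(delta(s,-.02,0,.043,r.x))
E
```

```text
[ 0.5531 -0.2083 -0.0433] [[-1.2, 0.3], [0.7, 0.0], [-0.4, 2.4], [0.1, 1.1], [-0.7, -1.8], [1.3, -1.5]]
[-0.0934  0.0451]
[-0.0926 -0.046 ]
[-0.0342  0.0459]
[-0.0335 -0.0431]
(array([ 4.55,  0.44, 15.67]), array([-0.   ,  0.002,  0.008]))
```

```bash
python3 -m inch '[[[1.5,0.1,4],[0,0,0.008]],[[3,0.3,8],[0,0,0.008]],[[4.2,0.4,12],[0,0,0.008]],[[4.5,0.4,15.6],[0,0,0.008]],[[4.5,0.4,15.6],[0,0,0.008]]]'
python3 -m inch '[[[0.4,0,0],[0,0,0]],[[0.8,0,0],[0,0,0]],[[1.2,0,0],[0,0,0]],[[1.5,0,0],[0,0,0]],[[1.5,0,0],[0,0,0]]]'
python3 - <<'E'
from h import *
from plant import env
s=env.observe();print(delta(s,.046,0,.043,J2))
E
```

```text
t: 2.02
eef_pos: [0.53, -0.2086, 0.041]
tcp_rot: [-0.001, 1.0, -0.024, -0.003]
contact_force: [-0.5, -0.8, 0.7]
width: 0.0007
gripper_force: 0.0
t: 2.65
eef_pos: [0.5479, -0.209, 0.0448]
tcp_rot: [0.0, 1.0, -0.023, 0.0]
contact_force: [0.2, -0.3, 0.3]
width: 0.0004
gripper_force: 0.0
(array([ 5.11, -0.1 ,  0.18]), array([ 0.   , -0.   , -0.003]))
```

```bash
python3 -m inch '[[[0.3,0,0.1],[0,0,0]],[[0.6,0,0.1],[0,0,0]],[[0.9,0,0.1],[0,0,0]],[[1.2,0,0.1],[0,0,0]],[[1.5,0,0.1],[0,0,0]]]'
```

```text
t: 3.28
eef_pos: [0.5625, -0.2096, 0.0435]
tcp_rot: [-0.0, 1.0, -0.023, -0.001]
contact_force: [-7.5, 1.6, 3.3]
width: 0.0003
gripper_force: 4.0
```

```bash
python3 -m inch '[[[0.7,0,0],[0,0,0]],[[1.4,0,0],[0,0,0]],[[2.1,0,0],[0,0,0]],[[2.8,0,0],[0,0,0]],[[3.4,0,0],[0,0,0]]]'
python3 -m inch '[[[0.2,0,0],[0,0,0]],[[0.4,0,0],[0,0,0]],[[0.6,0,0],[0,0,0]],[[0.8,0,0],[0,0,0]],[[0.8,0,0],[0,0,0]]]'
```

```text
t: 3.9
eef_pos: [0.5963, -0.2109, 0.0435]
tcp_rot: [-0.0, 1.0, -0.023, -0.001]
contact_force: [-6.5, 1.3, 4.3]
width: 0.0006
gripper_force: 3.3
t: 4.53
eef_pos: [0.6043, -0.2112, 0.0435]
tcp_rot: [-0.0, 1.0, -0.023, -0.001]
contact_force: [-5.4, 1.9, 3.2]
width: 0.0007
gripper_force: 3.0
```

```bash
python3 -m inch '[[[0.1,0,0],[0,0,0]],[[0.2,0,0],[0,0,0]],[[0.3,0,0],[0,0,0]],[[0.4,0,0],[0,0,0]],[[0.4,0,0],[0,0,0]]]'
```

```text
t: 5.15
eef_pos: [0.606, -0.2113, 0.0435]
tcp_rot: [-0.001, 1.0, -0.023, -0.003]
contact_force: [-15.4, 2.7, 7.9]
width: 0.0009
gripper_force: 7.6
```

The force rose from 5 to 15 N, so the stop is at its end of travel. I'll let it come back.

```bash
python3 -m inch '[[[-0.6,0,0],[0,0,0]],[[-1.4,0,0],[0,0,0]],[[-2.2,0,0],[0,0,0]],[[-3.2,0,0],[0,0,0]],[[-4.2,0,0],[0,0,0]]]'
python3 -m inch '[[[-1.5,0,-2],[0,0,0]],[[-4,0,-6],[0,0,0]],[[-7,0,-10],[0,0,0]],[[-9.5,0,-12],[0,0,0]],[[-9.5,0,-12],[0,0,0]]]' 3
python3 - <<'E'
from h import *
from plant import env,cams
i=cams.camera_info('wrist'); f=cams.grab_frame('wrist')[:,:,::-1].copy()
cv2.imwrite('pics/w2.png',f)
s=env.observe();print(delta(s,-.12,0,.08,J2))
for st in (0,.035): print(proj(i,np.array([j2w(st,.044,.032,J2),j2w(st,-.044,.032,J2),j2w(st+.01,.018,.064,J2)])).round(0).tolist())
E
```

```text
t: 5.78
eef_pos: [0.5666, -0.2101, 0.0437]
tcp_rot: [0.0, 1.0, -0.023, 0.001]
contact_force: [0.0, -0.2, 0.4]
width: 0.0005
gripper_force: 0.0
t: 6.4
eef_pos: [0.472, -0.2062, 0.1664]
tcp_rot: [0.001, 1.0, -0.024, 0.003]
contact_force: [0.0, -0.3, -1.7]
width: 0.0297
gripper_force: 0.0
(array([-3.92, -0.1 ,  8.43]), array([ 0.001, -0.003, -0.004]))
[[232.0, 108.0], [330.0, 108.0], [258.0, 94.0]]
[[230.0, 66.0], [331.0, 66.0], [257.0, 45.0]]
```

View pics/w2.png

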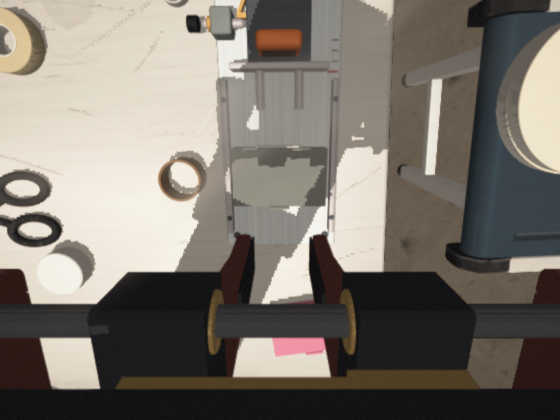

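The picture shows the stop face at row 65 (predicted 66 for latched) and the paddle at (279,40), so it is latched. The tin is at rows 147–207, not moved. Now I go down behind the tin.

```bash
python3 -m inch '[[[-2,0,2],[0,0,0]],[[-4,-0.1,5],[0,0,0]],[[-4.1,-0.1,8],[0,0,0]],[[-4.1,-0.1,10],[0,0,0]],[[-4.1,-0.1,10],[0,0,0]]]'
python3 - <<'E'
from h import *
from plant import env
s=env.observe();print(delta(s,-.12,0,.0175,J2))
E
```

```text
t: 7.08
eef_pos: [0.43, -0.2019, 0.061]
tcp_rot: [-0.001, 1.0, -0.023, -0.002]
contact_force: [0.2, -0.4, 0.3]
width: 0.0303
gripper_force: 0.0
(array([0.34, 0.11, 4.35]), array([-0.002,  0.004, -0.003]))
```

```bash
python3 -m inch '[[[0,0.1,1.2],[0,0,0]],[[0,0.1,2.4],[0,0,0]],[[0,0.1,3.4],[0,0,0]],[[0,0.1,4.1],[0,0,0]],[[0,0.1,4.1],[0,0,0]]]'
python3 - <<'E'
from h import *
from plant import env
s=env.observe();print(delta(s,-.034,0,.0175,J2))
E
```

```text
t: 7.7
eef_pos: [0.4304, -0.2035, 0.022]
tcp_rot: [-0.0, 1.0, -0.023, -0.0]
contact_force: [0.2, 0.2, 0.0]
width: 0.0302
gripper_force: 0.0
(array([ 8.88, -0.07,  0.44]), array([-0.   ,  0.001, -0.003]))
```

Lower 4 mm, then push at a moderate pace.

```bash
python3 -m inch '[[[0,0,0.4],[0,0,0]],[[0.4,0,0.4],[0,0,0]],[[0.8,0,0.4],[0,0,0]],[[1.2,0,0.4],[0,0,0]],[[1.6,0,0.4],[0,0,0]]]'
python3 -m inch '[[[0.5,0,0],[0,0,0]],[[1,0,0],[0,0,0]],[[1.5,0,0],[0,0,0]],[[2,0,0],[0,0,0]],[[2.4,0,0],[0,0,0]]]'
```

```text
t: 8.32
eef_pos: [0.4472, -0.2044, 0.0187]
tcp_rot: [0.0, 1.0, -0.023, 0.0]
contact_force: [0.4, -1.3, -0.2]
width: 0.0298
gripper_force: 0.0
t: 8.95
eef_pos: [0.471, -0.2055, 0.0186]
tcp_rot: [-0.0, 1.0, -0.023, -0.0]
contact_force: [-1.4, -0.5, 0.2]
width: 0.0303
gripper_force: 0.8
```

```bash
python3 -m inch '[[[0.6,0,0],[0,0,0]],[[1.2,0,0],[0,0,0]],[[1.8,0,0],[0,0,0]],[[2.4,0,0],[0,0,0]],[[3,0,0],[0,0,0]]]'
python3 -m inch '[[[0.3,0,0],[0,0,0]],[[0.6,0,0],[0,0,0]],[[0.9,0,0],[0,0,0]],[[1.2,0,0],[0,0,0]],[[1.3,0,0],[0,0,0]]]'
python3 -m inch '[[[0.1,0,0],[0,0,0]],[[0.2,0,0],[0,0,0]],[[0.3,0,0],[0,0,0]],[[0.4,0,0],[0,0,0]],[[0.4,0,0],[0,0,0]]]'
```

```text
t: 9.57
eef_pos: [0.5011, -0.2068, 0.0186]
tcp_rot: [-0.0, 1.0, -0.023, -0.0]
contact_force: [-0.8, 0.3, 1.4]
width: 0.0299
gripper_force: 0.8
t: 10.2
eef_pos: [0.5138, -0.2074, 0.0186]
tcp_rot: [-0.0, 1.0, -0.023, -0.0]
contact_force: [-1.1, 0.5, 0.5]
width: 0.03
gripper_force: 0.7
t: 10.82
eef_pos: [0.5173, -0.2077, 0.0186]
tcp_rot: [0.0, 1.0, -0.023, -0.001]
contact_force: [-4.3, -0.2, 1.5]
width: 0.0298
gripper_force: 1.9
```

```bash
python3 -m inch '[[[0.05,0,0],[0,0,0]],[[0.1,0,0],[0,0,0]],[[0.15,0,0],[0,0,0]],[[0.2,0,0],[0,0,0]],[[0.2,0,0],[0,0,0]]]'
```

```text
t: 11.45
eef_pos: [0.5182, -0.2079, 0.0186]
tcp_rot: [-0.0, 1.0, -0.023, -0.002]
contact_force: [-8.3, -0.3, 5.4]
width: 0.03
gripper_force: 4.4
```

The force is now 8 N, so the tin is pressed on the stop. I back off slowly, then lift clear and look.

```bash
python3 -m inch '[[[-0.1,0,0],[0,0,0]],[[-0.3,0,0],[0,0,0]],[[-0.7,0,0],[0,0,0]],[[-1.5,0,0],[0,0,0]],[[-2.5,0,0],[0,0,0]]]'
python3 -m inch '[[[-0.5,0,-3],[0,0,0]],[[-1,0,-7],[0,0,0]],[[-2,0,-11],[0,0,0]],[[-3,0,-15],[0,0,0]],[[-3,0,-15],[0,0,0]]]'
python3 - <<'E'
from h import *
from plant import env,cams
f=cams.grab_frame('wrist')[:,:,::-1]
a=cv2.resize(f[0:260,180:400],None,fx=2.2,fy=2.2,interpolation=cv2.INTER_CUBIC)
cv2.imwrite('pics/w3.png',a)
s=cams.grab_frame('side')[160:225,220:360,::-1]
cv2.imwrite('pics/s3.png',cv2.resize(s,None,fx=5.5,fy=5.5,interpolation=cv2.INTER_CUBIC))
E
```

```text
t: 12.08
eef_pos: [0.4942, -0.2065, 0.0186]
tcp_rot: [-0.0, 1.0, -0.023, 0.0]
contact_force: [-0.8, -0.1, -0.0]
width: 0.0298
gripper_force: 0.0
t: 12.7
eef_pos: [0.4655, -0.206, 0.173]
tcp_rot: [0.002, 1.0, -0.023, 0.004]
contact_force: [-0.5, 0.2, 1.0]
width: 0.03
gripper_force: 0.0
```

View pics/w3.png

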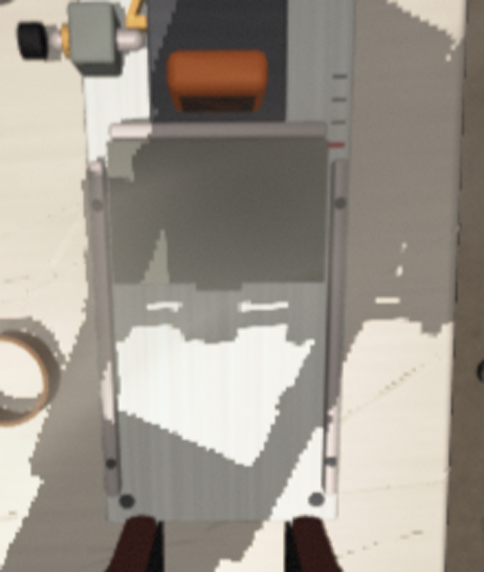

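View pics/s3.png

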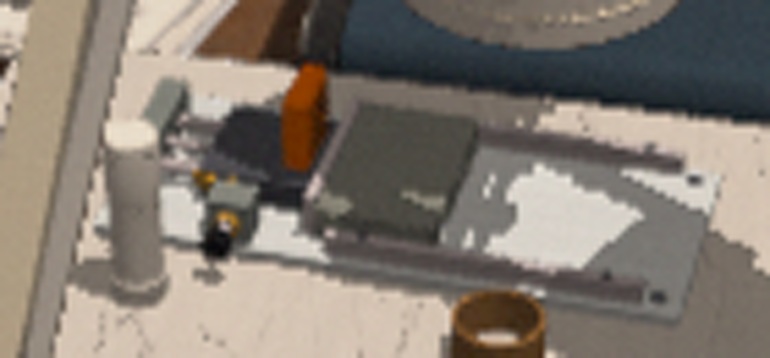

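Both pictures show the yellow catch tooth held behind the pin. The tin's front edge (wrist crop row 137) is flush along the stop face, and the gripper is clear.

```bash
python3 -c "
from plant import env
print(env.job_done())"
```

```text
the job is handed in; nothing more can be done
None
```

The paddle was pushed to its end of travel and the stop sprang back and latched at the middle; the grey tin was then pushed flush against it, the arm moved clear, and the job was handed in after about 13 s, with no verdict returned.

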